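Refit the strainer cell on the slip strainer

TASK

Lift the strainer cell (the taller knurled collar with the perforated top, not the low blanking cap beside it) out of the bin, set it on the neck of the slip strainer and turn it until the keyways hidden in its bore drop over the three pins. Push it fully home on the shoulder against the spring of the seal, without forcing it, and finish while still gripping it and holding it down there, so that a workmate can fit the retaining clip. Leave the blanking cap in the bin and everything else where it stands.

Things in the scene. Friction and masses are not known exactly. Their poses are not given: they have to be found in the camera images.
- strainer_cell: The part to fit: aluminium collar 59 mm across, 36 mm high, 140 g, diamond-knurled, a perforated disc set in its closed top; upright in the bin. Origin: centre of its underside, z up. Bore 38.5 mm wide, 30.5 mm deep, open below. In it 3 keyways 11 mm wide, 25 mm out from the axis, open only below, unseen from outside: one at its +x, others 120 deg either way; fits within 6 deg of the pins.
- blanking_cap: Not wanted, stays in the bin: a knurled aluminium cap, also 59 mm across but only 24 mm high, with a plain solid domed top. Origin: centre of its underside.
- bin: Shallow grey plastic parts bin, 270 mm along its x, 180 mm along its y, walls 4 mm thick, 44 mm high (rim 6 mm out), inner floor 4 mm above the worktop; fixed. Origin: centre of its underside. Cell and cap stand in it, one towards each end of its x (55 to 75 mm from the middle); which end is which changes.
- strainer_body: The slip strainer, fixed: square steel foot 104 mm wide, 8 mm thick; round grey pot up to 66 mm wide; its flat top, the shoulder, is 70 mm above the worktop. From it a steel neck 35 mm across rises to 100 mm (its top 5 mm tapers to 29 mm). A brass hose barb, 36 mm up, points along the body's +x to 62 mm from the axis. Origin: on the neck's axis, on the worktop; z up.
- neck_shoulder (a point): On the neck's axis at shoulder height, axes as the strainer body's. Three pins 6 mm thick stand out of the neck to 22.5 mm from its axis, centres 14 mm above the shoulder: one along +x, the others 120 deg either way. Height of the cell's origin above this point: 0 fully home (underside on the shoulder), 17 mm resting on the pins, 5.5 mm keyed and resting on the seal ring.
- seal (a joint): Travel (m) of the rubber-faced seal ring, 25 mm across, that stands 6 mm out of the neck's top on a spring: 0 out, 0.0055 with the cell fully home. The spring gives from about 4 N and pushes back with about 9 N at home, so the cell rises again if let go.
- glaze_jar: Bystander: glass jar 96 mm across, 153 mm high, at the back. Origin: centre of its underside.
- mug: Bystander: ivory mug, 105 mm high, at the back. Origin: centre of its underside.
- plaster_block: Bystander: white plaster block 65 x 102 x 35 mm, at the back right. Origin: centre of its underside.
- wood_wedge: Bystander: brown wooden wedge 55 x 46 x 22 mm, at the back. Origin: centre of its underside.
Mind the look-alikes: they are no part of the job. Leave any pink look-alike of the strainer_cell alone.

How it is judged:
By the outcome, as a careful person would: the job done as asked, in the order asked, and still so for the second after the job is handed in, while the arm keeps its last pose, push and grip.
It also fails if it takes over 51 s, if anything falls off the work surface, if the arm or the gripper's body presses on something with over 40 N, if the wrist force passes 120 N, or if a joint passes its speed limit or range.

ROBOT

A 7-joint arm with a two-finger parallel gripper is mounted at the origin on the work surface; the furniture and walls round the work are solid. World frame = base frame: x ahead of the robot, y to its left, z up, the work surface at z = 0. Lengths are in m, angles in rad, forces in N, time in s.
With the tool pointing down it reaches from about 0.35 to 0.9 m from the base axis. Payload 8.1 kg.
Tool frame: the origin (TCP) lies where the fingers leave the gripper's body, on its centre line; the fingertips stand 66 mm ahead of it and the grasp point (between the pads) lies 47 mm ahead of it (bot.grip_depth is the distance from the TCP to the grasp point, in m); z points along the fingers, x is the direction in which the jaws open and shut, and the axes are right-handed (so a half turn about z gives the same grasp; the last joint's range is limited). The gripper opens to 92 mm and grips with 3 to 60 N. Pads are 19 mm wide; open, the fingers measure 130 mm over their backs; the gripper's body (75 mm by 190 mm) begins 47 mm behind the grasp point.
Start: joints at [-1.453, 0.434, 0.025, 1.573, -0.012, 1.134, -0.075], TCP at [0.137, 0.61, 0.292] pointing down, gripper open.
Joint ranges: [-2.62, 2.62], [-0.44, 2.09], [-1.27, 1.32], [0.08, 2.57], [-1.32, 4.46], [0.12, 2], [-2.74, 2.74]. Speed limits (rad/s): [2.22, 2.22, 3.01, 3.01, 3.14, 3.14, 3.14].

INTERFACE

Orientations are given as a unit quaternion [x, y, z, w].
In Python, from rig import bot gives the robot as it stands. The module is installed in compiled form; this text tells all that it offers.
- The arm moves only by the tool send_rows, never from a script. Its argument "commands" is a list of rows, each a list of 5 numbers: the closure, from 0 (fully open) to 1 (shut), then the shift along the tool's x, y, z in m, then the turn about the tool's z in rad. A call has 1 to 5 rows; each row is the pose to reach, as a shift and turn from the pose commanded when the call began, along the tool's axes at that moment; what a row does not reach only later rows make up. A row lasts 1/10 s, in which the tool goes at most 50 mm and 8.59 degrees, less where a joint would pass 70% of its speed; a pose out of reach is approached as far as the arm can. A call with a gripper value outside its range is refused whole. The fingers move at their own pace and stop on an object; the grip force is fixed at half the most. Time passes only in rows, so rows that repeat a pose let the fingers close. It gives the time, the measured TCP pose, the force and the opening at its end, in the units of the state.
- bot.sense(): the state, without advancing time (a new reading comes with each control period).
- bot.snapshot(name): name is "scene" or "top" or "wrist"; returns a dict with "image" (480x640x3 uint8, red, green, blue), "fx", "fy", "cx", "cy" (pixels), "position" and "rotation" of the camera in the world; the wrist camera has in their place "mount" (4x4, takes a point from camera to tool coordinates, whose origin is the TCP and whose axes are the tool frame's). Camera axes: x right, y down, z forward; pixel columns grow to the right and rows downward; lengths in m; the calibration is good to about 2 mm. A picture is of the moment at which its call begins: read the wrist's pose just before it. There is no depth.
- bot.hand_in(): hands the job in, once; it reports no verdict.
Trained networks look in the newest picture that a camera, given by its name, has taken for a name from the list of things; names that differ only in an ending like _2 or _b are one class to them, and where a whole thing is asked for, a point or a joint stands for the part that bears it (a point fixed in the world has none). Each returns a list of dicts, best first, with "confidence" (0 to 1); they miss things now and then, are a little off and sometimes report something else, mostly with a low value. They report only what shows in the picture. A call takes as long as a camera call. They do not tell look-alikes from the thing itself.
- bot.find_in(camera, query): "centre" ([column, row] in pixels, amid what is visible of it).
- bot.regions_of(camera, query): "mask" (480x640 bool, what is visible of it) and "centre" ([column, row] in pixels, amid what is visible of it).
The state is a dict: "t": time; "joint_positions": joint angles; "joint_velocities": joint speeds; "tau": joint torques, N m; "eef_pos": TCP position; "tool_rot": TCP orientation; "contact_force": force on the tool from outside, world axes, zero at the start; "torque": the same for the moment, N m; "finger_gap": opening from 0.0 (shut) to 1.0 (fully open).
Only numpy, scipy, OpenCV 4.12 (cv2) and the standard library are available. Lean on these libraries where they do the work, as an engineer would, in place of code of your own. Each camera call takes 0.05 s, during which the arm holds its last target.

## Working session

There is one attempt and no reset: what is moved stays moved. The work goes in short steps, Python scripts to look and compute and a tool call to move; the robot and the scene stay as the last step left them, time stands still between calls to the robot, and variables do not carry over. Pictures are saved under pics/ and viewed, and the job is handed in when it is done.

Besides the shell and the picture viewer there is one more tool, called after ">>>" as name(argument=value, ...) on one line, values as JSON. send_rows: Moves the arm, as the interface text tells. Its arguments: {"type":"object","properties":{"commands":{"type":"array"}},"required":["commands"]}

```bash
mkdir -p pics; python3 - <<'E'
from rig import bot
import cv2
s=bot.sense();print({k:(v if not hasattr(v,'round') else v) for k,v in s.items()})
for c in ["scene","top"]:
    p=bot.snapshot(c);cv2.imwrite(f"pics/{c}0.png",p["image"][:,:,::-1])
    print(c,p["fx"],p["fy"],p["cx"],p["cy"],p["position"],p["rotation"])
    for q in ["strainer_cell","blanking_cap","bin","strainer_body","neck_shoulder"]:
        print(q,[(r["centre"],r["confidence"]) for r in bot.find_in(c,q)][:4])
E
```

```text
{'t': 0.0, 'joint_positions': array([-1.45258683,  0.43524003,  0.02498421,  1.57413597, -0.01157854,
        1.13399709, -0.07510826]), 'joint_velocities': array([-3.07204626e-04,  5.84305330e-04,  1.61487829e-03,  4.22514487e-04,
        2.48176349e-05,  7.90816053e-04,  1.41742770e-03]), 'tau': array([ 1.04469378e-03, -6.67875409e+01,  9.85780098e-01, -3.14443803e+01,
       -6.03010319e-02,  4.33949009e-02,  1.67436810e-04]), 'eef_pos': array([0.13685403, 0.60939493, 0.29141941]), 'tool_rot': array([ 7.80735666e-01,  6.24860905e-01, -5.81194196e-04,  5.75519905e-04]), 'contact_force': array([ 0.39296071, -0.05364346, -0.07500201]), 'torque': array([ 0.00487196,  0.0298536 , -0.06901537]), 'finger_gap': 1.0021591528695981}
scene 486.4686819427564 486.4686819427564 318.0740132100873 238.9044758896688 [-0.09796397 -0.51068252  0.54229026] [ 0.75568915 -0.44134108  0.24108616 -0.41955859]
strainer_cell [([253.3, 311.7], 0.97), ([394.2, 303.9], 0.67)]
blanking_cap [([359.8, 352.7], 0.73)]
bin [([370.3, 338.9], 0.62)]
strainer_body [([273.9, 257.1], 0.89)]
neck_shoulder [([272.1, 258.7], 0.83)]
top 510.7935621414675 510.7935621414675 309.6797784597288 244.2011370819132 [ 0.44568474 -0.15541562  0.95087539] [-0.69555281  0.71668205 -0.03338392  0.03819219]
strainer_cell [([285.4, 333.1], 0.74), ([397.5, 256.2], 0.63)]
blanking_cap [([401.5, 329.2], 0.84), ([185.2, 179.3], 0.27)]
bin [([401.1, 302.8], 0.82)]
strainer_body [([264.5, 259.4], 0.55)]
neck_shoulder [([400.1, 329.5], 0.67), ([261.5, 257.1], 0.58)]
```

View pics/scene0.png

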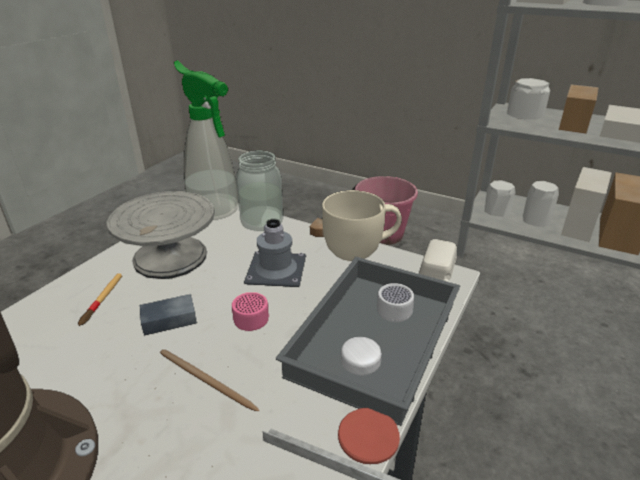

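View pics/top0.png

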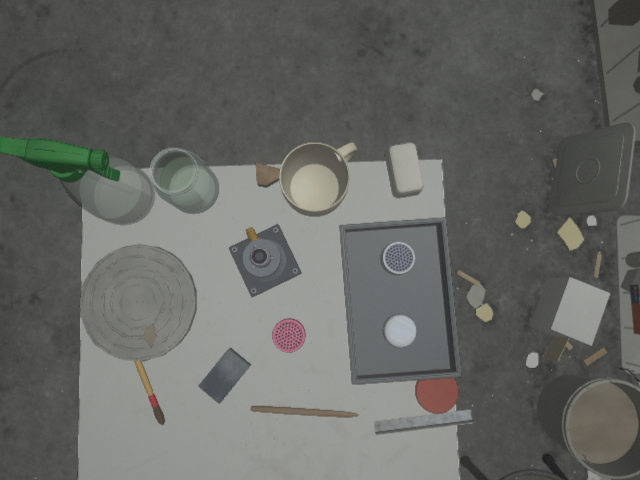

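```bash
python3 - <<'E'
import cv2,numpy as np
a=cv2.imread("pics/scene0.png");b=cv2.imread("pics/top0.png")
a=cv2.resize(a[180:400,200:460],None,fx=3,fy=3,interpolation=cv2.INTER_CUBIC)[:600]
b=cv2.resize(b[205:365,220:420],None,fx=3.7,fy=3.7,interpolation=cv2.INTER_CUBIC)
cv2.imwrite("pics/c1.png",a);cv2.imwrite("pics/c2.png",b)
E
```

```text
(no output)
```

View pics/c1.png

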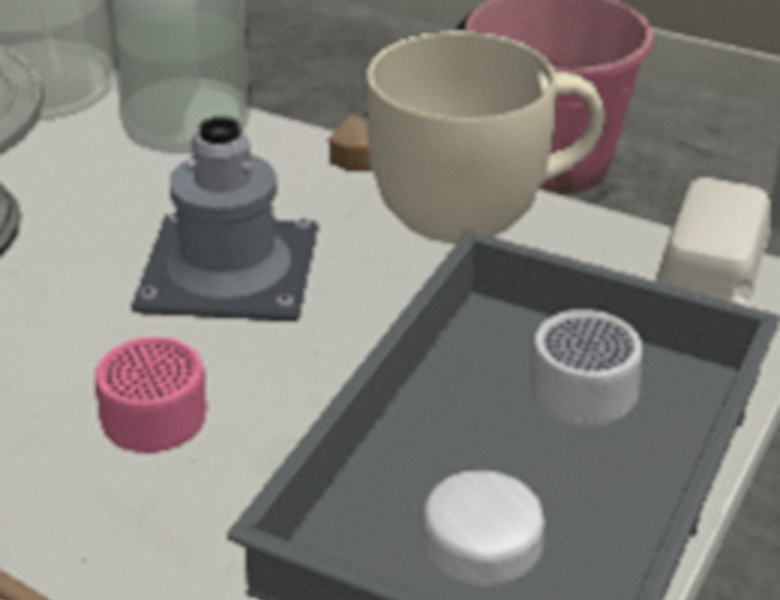

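View pics/c2.png

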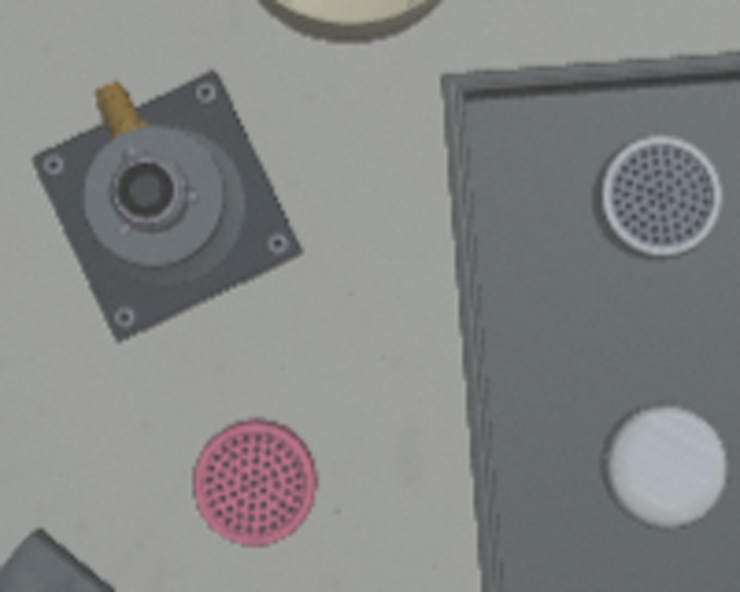

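The silver perforated cell is at top (398,258) and scene (395,302), at the far end of the bin. It could be confused with the pink look-alike at top (289,335) / scene (250,311) or the low domed cap at top (400,331) / scene (361,354). The close crop confirms the silver one: it is taller and has the perforated top. The body's neck is at top (260,256), with the barb pointing to (252,233).

```bash
cat > h.py <<'E'
import numpy as np,cv2
from scipy.spatial.transform import Rotation as R
CAM={'scene':(486.4687,318.074,238.904,[-0.09796397,-0.51068252,0.54229026],[0.75568915,-0.44134108,0.24108616,-0.41955859]),
'top':(510.7936,309.68,244.201,[0.44568474,-0.15541562,0.95087539],[-0.69555281,0.71668205,-0.03338392,0.03819219])}
def ray(c,px):
    f,cx,cy,p,q=CAM[c]; d=R.from_quat(q).apply([(px[0]-cx)/f,(px[1]-cy)/f,1]); return np.array(p),d
def atz(c,px,z):
    p,d=ray(c,px); return p+d*(z-p[2])/d[2]
def proj(c,P):
    f,cx,cy,p,q=CAM[c]; v=R.from_quat(q).inv().apply(np.atleast_2d(P)-np.array(p)); return np.c_[f*v[:,0]/v[:,2]+cx,f*v[:,1]/v[:,2]+cy]
E
python3 - <<'E'
from h import *
print(R.from_quat(CAM['top'][4]).as_matrix().round(3))
im=cv2.imread("pics/top0.png").astype(float)
# cell top face: c2 crop (661,196) -> full
f=lambda u,v:(220+u/3.7-.36,205+v/3.7-.36)
print("cell",atz('top',f(661,196),.04)); 
print("cap",atz('top',f(667,466),.028))
print("seal top",atz('top',f(148,189),.106),'shoulder',atz('top',f(153,196),.070))
cs=[f(52,163),f(205,92),f(278,243),f(124,316)]
W=[atz('top',c,.008) for c in cs];print("foot",np.mean(W,0)); print([np.degrees(np.arctan2(*(w-np.mean(W,0))[1::-1])) for w in W],[np.linalg.norm(w-np.mean(W,0)) for w in W])
b=atz('top',f(110,88),.036);print('barb',b, b-np.mean(W,0),np.degrees(np.arctan2(*(b-np.mean(W,0))[1::-1])))
for n in [(131,154),(193,196),(125,230)]:
    w=atz('top',f(*n),.087)-np.mean(W,0);print('pin',w,np.degrees(np.arctan2(w[1],w[0])))
# scene cross checks; c1 = 200+u/3,180+v/3
g=lambda u,v:(200+u/3-.33,180+v/3-.33)
print("scene cell",atz('scene',g(588,350),.04),'seal',atz('scene',g(220,129),.106))
for c in [(463,78),(465,590)]: print(atz('top',f(*c),.044))
for c in [(341,226),(444,220),(353,382),(459,375)]: print('rim',atz('top',c,.044))
E
```

```text
[[-0.029 -0.994  0.101]
 [-1.     0.03   0.005]
 [-0.008 -0.101 -0.995]]
cell [ 0.50947353 -0.30798459  0.04      ]
cap [ 0.37993084 -0.30675288  0.028     ]
seal top [ 0.51492012 -0.06732729  0.106     ] shoulder [ 0.51451745 -0.06584857  0.07      ]
foot [ 0.51561436 -0.06533878  0.008     ]
[np.float64(68.72130840092386), np.float64(-21.138047625647857), np.float64(-111.08081322803228), np.float64(158.95211241278514)] [np.float64(0.06025812447532116), np.float64(0.05941391395440932), np.float64(0.0601641524282201), np.float64(0.05962200295379424)]
barb [ 0.57069828 -0.04242495  0.036     ] [0.05508392 0.02291383 0.028     ] 22.586349589277912
pin [0.01723086 0.00749387 0.079     ] 23.504693430341263
pin [-0.00297818 -0.02058596  0.079     ] -98.23189378045905
pin [-0.01764096  0.01089546  0.079     ] 148.299564180682
scene cell [ 0.50439454 -0.31049272  0.04      ] seal [ 0.51318803 -0.06780461  0.106     ]
[ 0.5692519  -0.21438416  0.044     ]
[ 0.32618157 -0.20646571  0.044     ]
rim [ 0.56895548 -0.20761451  0.044     ]
rim [ 0.5741349  -0.39212285  0.044     ]
rim [ 0.29531667 -0.21867751  0.044     ]
rim [ 0.30202043 -0.40287563  0.044     ]
```

```bash
cat >> h.py <<'E'
def rel(target,yawdeg=None):
    from rig import bot
    s=bot.sense(); M=R.from_quat(s['tool_rot']); m=M.as_matrix()
    yaw=np.degrees(np.arctan2(m[1,0],m[0,0]))
    d=M.inv().apply(np.array(target)-s['eef_pos'])
    turn=None if yawdeg is None else -np.radians((yawdeg-yaw+180)%360-180)
    print('t',round(s['t'],2),'pos',s['eef_pos'].round(4),'yaw',round(yaw,2),'tilt',m[:,2].round(4),'F',s['contact_force'].round(2),'T',s['torque'].round(3),'gap',round(s['finger_gap'],3),'q',s['joint_positions'].round(2))
    print('tool delta',d.round(4),'turn',None if turn is None else round(turn,4))
E
python3 - <<'E'
from h import *
rel([.40,.08,.29],88)
for p,z in [((105,160),.25),((140,300),.13),((110,200),.0)]: print(atz('top',p,z))
p1,d1=ray('scene',(205,85));p2,d2=ray('top',(100,155))
A=np.c_[d1,-d2];s=np.linalg.lstsq(A,p2-p1,rcond=None)[0];print(p1+s[0]*d1,p2+s[1]*d2)
E
```

```text
t 0.6 pos [0.1369 0.6098 0.2922] yaw 77.34 tilt [ 0.  0. -1.] F [-1.02  1.12 -0.25] T [-0.008 -0.013 -0.006] gap 0.997 q [-1.45  0.43  0.03  1.57 -0.01  1.13 -0.08]
tool delta [-0.4593  0.3728  0.0022] turn -0.186
[0.64477805 0.13275067 0.25      ]
[0.44760818 0.12330984 0.13      ]
[0.63798072 0.225182   0.        ]
[0.61749082 0.14716251 0.29750883] [0.63946739 0.12167502 0.29324555]
```

>>> send_rows(commands=[[0, -0.038, 0.031, 0, -0.04], [0, -0.076, 0.062, 0, -0.08], [0, -0.115, 0.093, 0, -0.12], [0, -0.153, 0.124, 0, -0.16], [0, -0.191, 0.155, 0, -0.186]])

```text
t: 1.1
eef_pos: [0.247, 0.3877, 0.2924]
tool_rot: [0.719, 0.695, 0.0, -0.0]
contact_force: [1.0, -0.2, -0.1]
finger_gap: 0.994
```

```bash
python3 -c "
from h import *
rel([.40,.08,.29],88)"
```

```text
t 1.1 pos [0.247  0.3877 0.2924] yaw 88.09 tilt [ 3.e-04  6.e-04 -1.e+00] F [ 0.99 -0.2  -0.08] T [ 0.008 -0.059  0.007] gap 0.994 q [-1.16  0.16  0.04  1.96 -0.01  1.02  0.43]
tool delta [-0.3024  0.1632  0.0023] turn 0.0016
```

>>> send_rows(commands=[[0, -0.043, 0.023, 0, 0], [0, -0.086, 0.047, 0, 0], [0, -0.13, 0.07, 0, 0], [0, -0.173, 0.093, 0, 0], [0, -0.216, 0.117, 0, 0]])

```text
t: 1.6
eef_pos: [0.3562, 0.1677, 0.2926]
tool_rot: [0.719, 0.695, 0.001, -0.0]
contact_force: [1.8, 0.3, 0.2]
finger_gap: 1.0
```

>>> send_rows(commands=[[0, -0.043, 0.023, 0, 0], [0, -0.086, 0.047, 0, 0], [0, -0.132, 0.065, 0, 0], [0, -0.18, 0.08, 0, 0], [0, -0.228, 0.094, 0, 0]])

```text
t: 2.1
eef_pos: [0.442, -0.0632, 0.2926]
tool_rot: [0.719, 0.695, 0.001, 0.0]
contact_force: [1.2, 1.2, 0.8]
finger_gap: 1.006
```

```bash
python3 -c "
from h import *
rel([.509,-.308,.25],88)"
```

```text
t 2.1 pos [ 0.442  -0.0632  0.2926] yaw 88.03 tilt [ 1.3e-03  3.0e-04 -1.0e+00] F [1.22 1.19 0.77] T [ 0.053 -0.102  0.112] gap 1.006 q [-0.45  0.14  0.54  2.02 -0.08  1.01  1.67]
tool delta [-0.2423  0.0753  0.0427] turn 0.0005
```

>>> send_rows(commands=[[0, -0.045, 0.014, 0, 0], [0, -0.09, 0.028, 0, 0], [0, -0.135, 0.042, 0, 0], [0, -0.18, 0.056, 0, 0], [0, -0.222, 0.069, 0, 0]])

```text
t: 2.6
eef_pos: [0.5032, -0.2877, 0.2923]
tool_rot: [0.719, 0.695, 0.0, 0.0]
contact_force: [0.8, 0.3, 0.3]
finger_gap: 1.0
```

>>> send_rows(commands=[[0, -0.02, 0.006, 0.03, 0], [0, -0.02, 0.006, 0.05, 0], [0, -0.02, 0.006, 0.05, 0]])

```text
t: 2.9
eef_pos: [0.5068, -0.3056, 0.2395]
tool_rot: [0.72, 0.694, -0.001, -0.002]
contact_force: [-0.0, 0.6, -0.4]
finger_gap: 0.999
```

```bash
python3 - <<'E'
from h import *
from rig import bot
rel([.509,-.308,.078],88)
s=bot.sense();p=bot.snapshot("wrist");cv2.imwrite("pics/w1.png",p["image"][:,:,::-1])
print(p["fx"],p["cx"],p["cy"],np.array(p["mount"]).round(4).tolist())
M=np.eye(4);M[:3,:3]=R.from_quat(s['tool_rot']).as_matrix();M[:3,3]=s['eef_pos'];M=M@np.array(p["mount"])
for q in ["strainer_cell","blanking_cap"]:
  for r in bot.regions_of("wrist",q)[:3]:
    cs=cv2.findContours(r["mask"].astype(np.uint8),0,1)[0];c=max(cs,key=cv2.contourArea)
    print(q,r["confidence"],r["centre"],cv2.boundingRect(c))
    d=M[:3,:3]@np.array([(r["centre"][0]-p["cx"])/p["fx"],(r["centre"][1]-p["cy"])/p["fy"],1]);print(M[:3,3]+d*(.04-M[2,3])/d[2])
E
```

```text
t 2.9 pos [ 0.5068 -0.3056  0.2395] yaw 87.92 tilt [-0.0046  0.0019 -1.    ] F [-0.05  0.58 -0.4 ] T [ 0.068  0.028 -0.045] gap 0.999 q [ 0.04  0.47  0.6   1.76 -0.31  1.01  2.29]
tool delta [-0.0026  0.003   0.1615] turn -0.0013
398.62633704376776 326.1374792713028 240.81847029713146 [[1.0, -0.0017, -0.0005, -0.0001], [0.0018, 0.9571, 0.2898, -0.0793], [0.0, -0.2898, 0.9571, -0.0916], [0.0, 0.0, 0.0, 1.0]]
strainer_cell 0.81 [591.9, 37.7] (543, 0, 97, 85)
[ 0.38105755 -0.12432582  0.04      ]
strainer_cell 0.58 [324.2, 228.6] (286, 189, 77, 81)
[ 0.50501632 -0.30686599  0.04      ]
blanking_cap 0.72 [319.0, 54.4] (278, 4, 83, 94)
[ 0.38436089 -0.30559548  0.04      ]
```

View pics/w1.png

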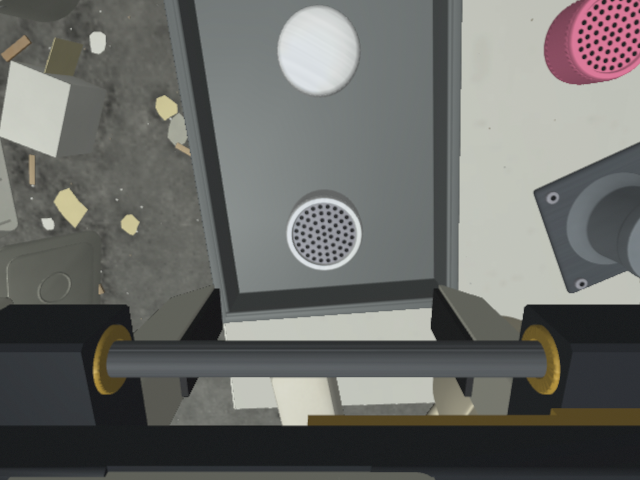

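```bash
python3 - <<'E'
from h import *
for p in [(281,178),(349,178),(315,145),(315,213),(352,146)]: print('mug',atz('top',p,.105)[:2])
for p in [(388,146),(424,190),(391,194)]: print('block',atz('top',p,.035)[:2])
for p in [(152,180),(217,180),(190,213)]: print('jar',atz('top',p,.1)[:2])
rel([.509,-.307,.14],88)
E
```

```text
mug [ 0.64542816 -0.10586154]
mug [ 0.64182253 -0.22048841]
mug [ 0.70066668 -0.16495055]
mug [ 0.58394741 -0.1613834 ]
mug [ 0.69691945 -0.22763261]
block [ 0.71559797 -0.2996196 ]
block [ 0.6315569 -0.3612823]
block [ 0.62604688 -0.30104255]
jar [0.65004596 0.11387995]
jar [0.64656914 0.00322933]
jar [0.59127522 0.04949188]
t 3.05 pos [ 0.5086 -0.3055  0.2432] yaw 88.04 tilt [ 1.e-03 -1.e-04 -1.e+00] F [ 0.13  0.27 -0.1 ] T [-0.028  0.016 -0.008] gap 1.003 q [ 0.03  0.47  0.6   1.75 -0.31  1.01  2.29]
tool delta [-0.0015  0.0004  0.1032] turn 0.0008
```

>>> send_rows(commands=[[0, -0.0015, 0, 0.035, 0], [0, -0.0015, 0, 0.07, 0], [0, -0.0015, 0, 0.105, 0], [0, -0.0015, 0, 0.135, 0], [0, -0.0015, 0, 0.15, 0]])

```text
t: 3.55
eef_pos: [0.5083, -0.3062, 0.0913]
tool_rot: [0.719, 0.695, 0.0, -0.0]
contact_force: [0.3, -0.3, 0.7]
finger_gap: 1.0
```

>>> send_rows(commands=[[0, 0, 0, 0.008, 0], [0, 0, 0, 0.016, 0], [0, 0, 0, 0.016, 0]])

```text
t: 3.85
eef_pos: [0.5085, -0.3073, 0.0766]
tool_rot: [0.719, 0.695, 0.0, 0.0]
contact_force: [-0.4, 0.9, -1.1]
finger_gap: 0.998
```

```bash
python3 -c "
from h import *
from rig import bot
rel([.509,-.307,.076],88)
p=bot.snapshot('wrist');cv2.imwrite('pics/w2.png',p['image'][:,:,::-1])
p=bot.snapshot('scene');cv2.imwrite('pics/s2.png',p['image'][150:400,240:500,::-1])"
```

```text
t 3.85 pos [ 0.5085 -0.3073  0.0766] yaw 88.02 tilt [ 7.e-04 -2.e-04 -1.e+00] F [-0.44  0.9  -1.14] T [ 0.025  0.016 -0.024] gap 0.998 q [ 0.14  0.68  0.47  1.88 -0.46  0.69  2.41]
tool delta [0.0003 0.0005 0.0006] turn 0.0003
```

View pics/w2.png

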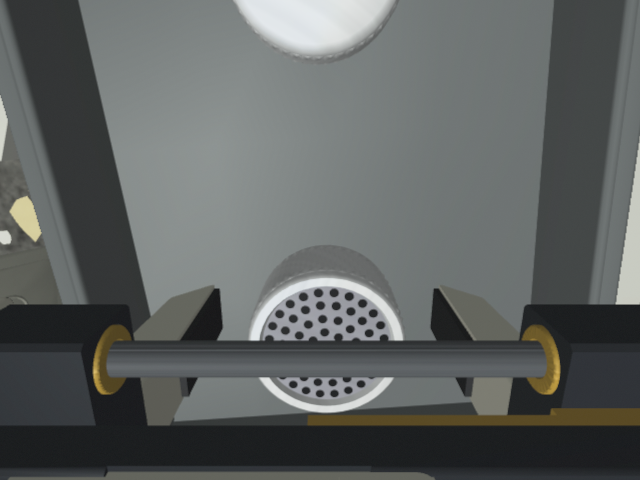

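View pics/s2.png

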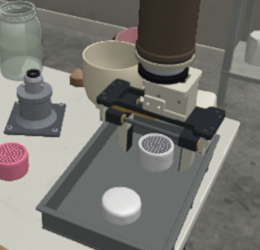

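The pads straddle the cell, with its top disc at (327,345). I expected (326,347), so the centring is good to within about 1 mm. Closing now.

>>> send_rows(commands=[[1, 0, 0, 0, 0], [1, 0, 0, 0, 0], [1, 0, 0, 0, 0], [1, 0, 0, 0, 0], [1, 0, 0, 0, 0]])

```text
t: 4.45
eef_pos: [0.5081, -0.3073, 0.0763]
tool_rot: [0.719, 0.695, 0.0, 0.0]
contact_force: [-0.3, -0.1, 2.2]
finger_gap: 0.638
```

>>> send_rows(commands=[[1, 0, 0, 0, 0], [1, 0, 0, 0, 0], [1, 0, 0, 0, 0]])

```text
t: 4.75
eef_pos: [0.5081, -0.3073, 0.0763]
tool_rot: [0.719, 0.695, 0.0, 0.0]
contact_force: [-1.1, 1.0, 3.2]
finger_gap: 0.639
```

>>> send_rows(commands=[[1, 0, 0, -0.015, 0], [1, 0, 0, -0.045, 0], [1, 0, 0, -0.08, 0], [1, 0, 0, -0.115, 0], [1, 0, 0, -0.145, 0]])

```text
t: 5.25
eef_pos: [0.5078, -0.3075, 0.2239]
tool_rot: [0.72, 0.694, 0.0, 0.0]
contact_force: [0.7, -0.4, -1.2]
finger_gap: 0.641
```

```bash
python3 -c "
from h import *
from rig import bot
rel([.515,-.0665,.222],88)
p=bot.snapshot('wrist');cv2.imwrite('pics/w3.png',p['image'][:,:,::-1])
p=bot.snapshot('scene');cv2.imwrite('pics/s3.png',p['image'][:,:,::-1])"
```

```text
t 5.25 pos [ 0.5078 -0.3075  0.2239] yaw 87.97 tilt [ 8.e-04 -6.e-04 -1.e+00] F [ 0.66 -0.44 -1.2 ] T [ 0.002 -0.046  0.002] gap 0.641 q [ 0.04  0.49  0.6   1.77 -0.33  0.98  2.3 ]
tool delta [ 0.2411 -0.0014  0.0017] turn -0.0005
```

View pics/s3.png

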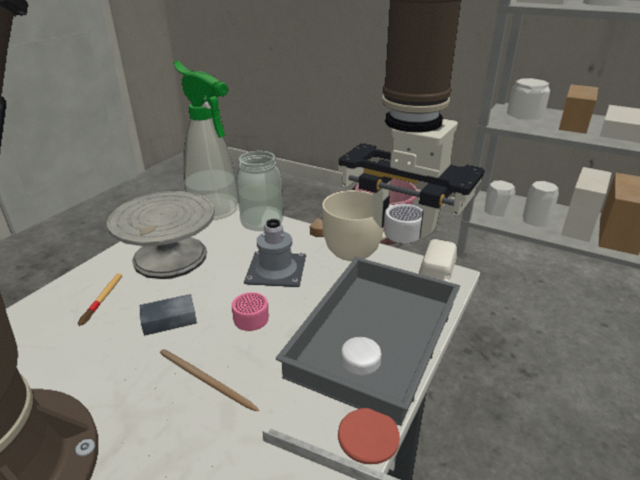

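>>> send_rows(commands=[[1, 0.035, 0, 0, 0], [1, 0.075, 0, 0, 0], [1, 0.115, 0, 0, 0], [1, 0.15, 0, 0, 0], [1, 0.15, 0, 0, 0]])

```text
t: 5.85
eef_pos: [0.5135, -0.1514, 0.2205]
tool_rot: [0.717, 0.697, 0.001, -0.002]
contact_force: [0.3, -0.1, -1.9]
finger_gap: 0.637
```

```bash
python3 -c "
from h import *
from rig import bot
rel([.515,-.0665,.222],88)
p=bot.snapshot('wrist');cv2.imwrite('pics/w4.png',p['image'][:,:,::-1])
"
```

```text
t 5.85 pos [ 0.5135 -0.1514  0.2205] yaw 88.41 tilt [-0.0018  0.0035 -1.    ] F [ 0.31 -0.07 -1.86] T [-0.022 -0.044  0.068] gap 0.637 q [-0.25  0.4   0.6   1.92 -0.29  0.91  2.03]
tool delta [ 0.0849 -0.0008 -0.0012] turn 0.0072
```

View pics/w4.png

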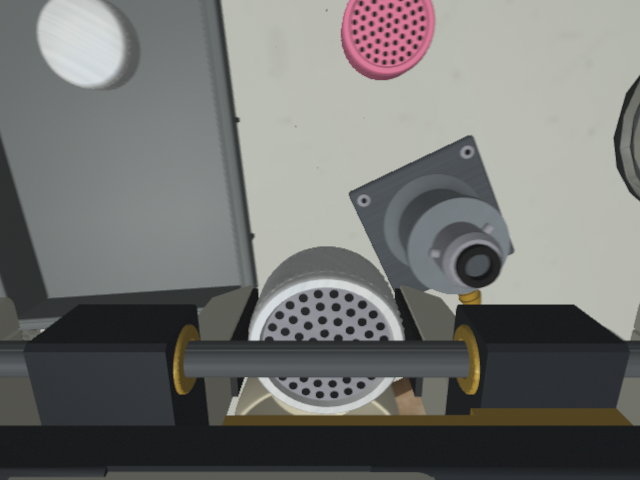

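```bash
python3 - <<'E'
from h import *
from rig import bot
s=bot.sense();p=bot.snapshot('wrist');im=p['image'];cv2.imwrite('pics/w5.png',cv2.resize(im[120:320,330:530,::-1],None,fx=3,fy=3,interpolation=cv2.INTER_CUBIC))
M=np.eye(4);M[:3,:3]=R.from_quat(s['tool_rot']).as_matrix();M[:3,3]=s['eef_pos'];M=M@np.array(p["mount"])
np.savez('w5.npz',M=M,k=[p['fx'],p['cx'],p['cy']])
def w(px,z):
    d=M[:3,:3]@np.array([(px[0]-p["cx"])/p["fx"],(px[1]-p["cy"])/p["fy"],1]);return M[:3,3]+d*(z-M[2,3])/d[2]
print(s['eef_pos'],w((478,266),.106),w((458,246),.07))
E
```

```text
[ 0.51325911 -0.15438717  0.22091119] [ 0.513578   -0.07057967  0.106     ] [ 0.51338032 -0.07018398  0.07      ]
```

View pics/w5.png

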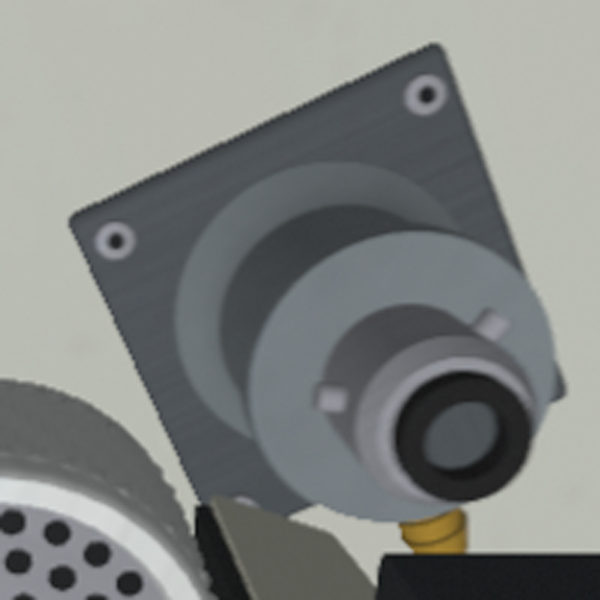

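```bash
python3 - <<'E'
from h import *
d=np.load('w5.npz');M=d['M'];f,cx,cy=d['k']
def w(px,z):
    d=M[:3,:3]@np.array([(px[0]-cx)/f,(px[1]-cy)/f,1]);return M[:3,3]+d*(z-M[2,3])/d[2]
g=lambda u,v:(330+u/3-.33,120+v/3-.33)
print(w(g(462,436),.106),w(g(401.5,376),.07)); c=w(g(462,436),.106)
for u in [(331,399),(490,325)]:
  x=w(g(*u),.084)-c;print(np.degrees(np.arctan2(x[1],x[0])),np.hypot(*x[:2]))
a=w(g(116,241),.008);b=w(g(426,95),.008);print(np.degrees(np.arctan2(*(b-a)[1::-1])),np.linalg.norm(b-a))
rel([.5145,-.067,.222],88)
E
```

```text
[ 0.51309215 -0.06749713  0.106     ] [ 0.51282542 -0.06671564  0.07      ]
-91.27263292265748 0.01803716077426463
139.58588716639437 0.019499028370621476
113.99533127173781 0.08461016072235225
t 5.95 pos [ 0.5131 -0.1565  0.2212] yaw 88.12 tilt [-5.e-04  2.e-04 -1.e+00] F [-0.04 -0.34 -1.52] T [-0.066  0.018 -0.041] gap 0.64 q [-0.25  0.4   0.6   1.91 -0.29  0.91  2.03]
tool delta [ 0.0895 -0.0016 -0.0008] turn 0.002
```

>>> send_rows(commands=[[1, 0.025, 0, 0, 0], [1, 0.055, 0.0, 0, 0], [1, 0.08, -0.001, 0, 0], [1, 0.0895, -0.002, 0, 0], [1, 0.0895, -0.002, 0, 0]])

```text
t: 6.45
eef_pos: [0.5143, -0.0678, 0.2212]
tool_rot: [0.719, 0.695, -0.0, -0.0]
contact_force: [0.4, 0.2, -1.4]
finger_gap: 0.64
```

>>> send_rows(commands=[[1, 0, 0, 0, 0], [1, 0, 0, 0, 0]])

```text
t: 6.65
eef_pos: [0.5144, -0.0698, 0.2214]
tool_rot: [0.72, 0.694, -0.0, 0.0]
contact_force: [0.1, -0.3, -1.8]
finger_gap: 0.637
```

```bash
python3 -c "
from h import *
from rig import bot
rel([.514,-.067,.185],88)
p=bot.snapshot('scene');cv2.imwrite('pics/s4.png',cv2.resize(p['image'][140:300,190:370,::-1],None,fx=3.5,fy=3.5))
"
```

```text
t 6.65 pos [ 0.5144 -0.0698  0.2214] yaw 87.86 tilt [ 3.e-04 -8.e-04 -1.e+00] F [ 0.07 -0.34 -1.77] T [-0.046  0.02  -0.017] gap 0.637 q [-0.42  0.37  0.6   1.95 -0.27  0.89  1.85]
tool delta [ 0.0028 -0.0005  0.0364] turn -0.0025
```

View pics/s4.png

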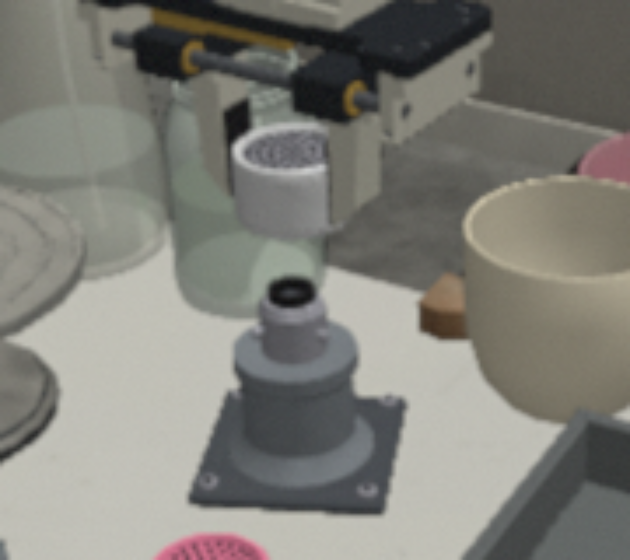

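>>> send_rows(commands=[[1, 0.003, 0, 0.012, 0], [1, 0.003, 0, 0.024, 0], [1, 0.003, 0, 0.036, 0], [1, 0.003, 0, 0.045, 0], [1, 0.003, 0, 0.051, 0]])

```text
t: 7.2
eef_pos: [0.5141, -0.0649, 0.1689]
tool_rot: [0.719, 0.695, -0.001, -0.0]
contact_force: [-0.1, 0.7, -0.8]
finger_gap: 0.644
```

```bash
python3 -c "
from h import *
rel([.514,-.067,.1593],88)
"
```

```text
t 7.2 pos [ 0.5141 -0.0649  0.1689] yaw 87.99 tilt [-1.5e-03 -2.0e-04 -1.0e+00] F [-0.12  0.7  -0.83] T [ 0.006 -0.007 -0.02 ] gap 0.644 q [-0.39  0.45  0.55  2.01 -0.33  0.78  1.9 ]
tool delta [-0.0021  0.      0.0096] turn -0.0001
```

>>> send_rows(commands=[[1, 0, 0, 0, 0], [1, 0, 0, 0.003, 0], [1, 0, 0, 0.006, 0], [1, 0, 0, 0.009, 0], [1, 0, 0, 0.009, 0]])

```text
t: 7.7
eef_pos: [0.5145, -0.0648, 0.161]
tool_rot: [0.719, 0.695, -0.0, -0.0]
contact_force: [0.1, 0.1, -1.3]
finger_gap: 0.638
```

```bash
python3 -c "
from h import *
rel([.514,-.067,.1593],88)
"
```

```text
t 7.7 pos [ 0.5145 -0.0648  0.161 ] yaw 88.01 tilt [-1.e-04  1.e-04 -1.e+00] F [ 0.15  0.12 -1.27] T [0.007 0.032 0.036] gap 0.638 q [-0.38  0.46  0.55  2.01 -0.34  0.76  1.9 ]
tool delta [-0.0023 -0.0004  0.0017] turn 0.0001
```

>>> send_rows(commands=[[1, -0.002, 0, 0, 0], [1, -0.002, 0, 0.001, 0], [1, -0.002, 0, 0.002, 0], [1, -0.002, 0, 0.003, 0], [1, -0.002, 0, 0.003, 0]])

```text
t: 8.2
eef_pos: [0.5142, -0.0667, 0.1586]
tool_rot: [0.719, 0.695, 0.0, -0.0]
contact_force: [-5.6, 1.3, 9.6]
finger_gap: 0.636
```

```bash
python3 -c "
from h import *
rel([.514,-.067,.1593],88)
"
```

```text
t 8.2 pos [ 0.5142 -0.0667  0.1586] yaw 88.0 tilt [-3.e-04  8.e-04 -1.e+00] F [-5.57  1.32  9.62] T [0.56  1.053 0.039] gap 0.636 q [-0.37  0.46  0.54  2.02 -0.34  0.75  1.91]
tool delta [-0.0003 -0.0002 -0.0007] turn -0.0
```

>>> send_rows(commands=[[1, 0, -0.0007, 0, 0], [1, 0, -0.0007, 0, 0.04], [1, 0, -0.0007, 0, 0.08], [1, 0, -0.0007, 0, 0.12], [1, 0, -0.0007, 0, 0.16]])

```text
t: 8.7
eef_pos: [0.5139, -0.0666, 0.1588]
tool_rot: [0.773, 0.635, 0.0, -0.0]
contact_force: [-4.6, 2.6, 8.8]
finger_gap: 0.639
```

```bash
python3 -c "
from h import *
rel([.514,-.067,.1593],88)
"
```

```text
t 8.7 pos [ 0.5139 -0.0666  0.1588] yaw 78.77 tilt [ 4.e-04  8.e-04 -1.e+00] F [-4.63  2.58  8.85] T [0.593 0.958 0.226] gap 0.639 q [-0.41  0.47  0.59  2.02 -0.37  0.76  1.78]
tool delta [-0.0004  0.0002 -0.0005] turn -0.1611
```

>>> send_rows(commands=[[1, 0, 0, 0, 0.04], [1, 0, 0, 0, 0.08], [1, 0, 0, 0, 0.12], [1, 0, 0, 0, 0.16], [1, 0, 0, 0, 0.2]])

```text
t: 9.2
eef_pos: [0.5138, -0.0663, 0.1588]
tool_rot: [0.832, 0.554, 0.0, -0.001]
contact_force: [-4.5, 3.3, 10.4]
finger_gap: 0.639
```

>>> send_rows(commands=[[1, 0, 0, 0, 0.04], [1, 0, 0, 0, 0.08], [1, 0, 0, 0, 0.12], [1, 0, 0, 0, 0.16], [1, 0, 0, 0, 0.2]])

```text
t: 9.7
eef_pos: [0.5137, -0.066, 0.1588]
tool_rot: [0.883, 0.469, 0.0, -0.001]
contact_force: [-5.1, 3.9, 11.1]
finger_gap: 0.638
```

```bash
python3 -c "
from h import *
from rig import bot
rel([.514,-.067,.1593],88)
p=bot.snapshot('wrist');cv2.imwrite('pics/w6.png',p['image'][:,:,::-1])
"
```

```text
t 9.7 pos [ 0.5137 -0.066   0.1588] yaw 55.88 tilt [-2.0e-04  1.8e-03 -1.0e+00] F [-5.13  3.92 11.12] T [1.126 1.101 0.261] gap 0.638 q [-0.48  0.49  0.7   2.02 -0.45  0.78  1.47]
tool delta [-0.0007  0.0008 -0.0005] turn -0.5605
```

View pics/w6.png

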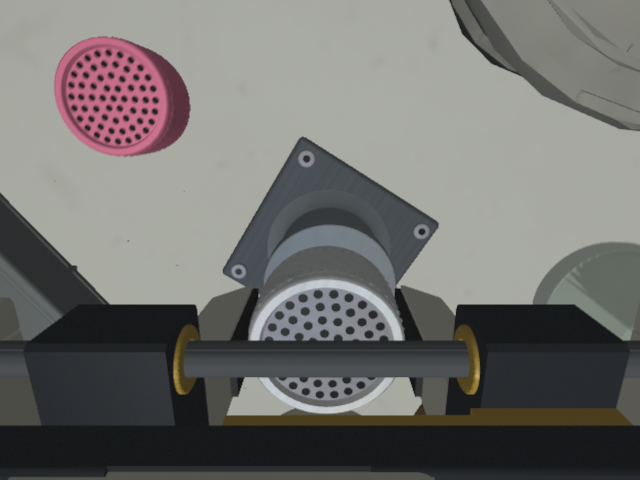

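>>> send_rows(commands=[[1, 0, -0.0006, 0, 0.04], [1, 0, -0.0006, 0, 0.08], [1, 0, -0.0006, 0, 0.12], [1, 0, -0.0006, 0, 0.16], [1, 0, -0.0006, 0, 0.2]])

```text
t: 10.25
eef_pos: [0.5135, -0.0656, 0.1588]
tool_rot: [0.926, 0.378, 0.001, -0.001]
contact_force: [-5.0, 5.1, 9.8]
finger_gap: 0.637
```

>>> send_rows(commands=[[1, 0, 0, 0, 0.04], [1, 0, 0, 0, 0.08], [1, 0, 0, 0, 0.12], [1, 0, 0, 0, 0.16], [1, 0, 0, 0, 0.2]])

```text
t: 10.75
eef_pos: [0.5136, -0.0653, 0.1588]
tool_rot: [0.959, 0.284, 0.0, -0.001]
contact_force: [-4.1, 5.6, 10.1]
finger_gap: 0.636
```

```bash
python3 -c "
from h import *
rel([.514,-.067,.1593],88)
"
```

```text
t 10.75 pos [ 0.5136 -0.0653  0.1588] yaw 32.99 tilt [ 4.0e-04  2.2e-03 -1.0e+00] F [-4.11  5.63 10.14] T [1.37  0.751 0.162] gap 0.636 q [-0.56  0.53  0.82  2.03 -0.54  0.81  1.15]
tool delta [-0.0006  0.0017 -0.0005] turn -0.96
```

>>> send_rows(commands=[[1, 0.0003, -0.001, 0, 0.04], [1, 0.0003, -0.001, 0, 0.08], [1, 0.0003, -0.001, 0, 0.12], [1, 0.0003, -0.001, 0, 0.16], [1, 0.0003, -0.001, 0, 0.2]])

```text
t: 11.25
eef_pos: [0.5135, -0.0648, 0.1588]
tool_rot: [0.982, 0.187, 0.001, -0.001]
contact_force: [-2.6, 4.8, 9.6]
finger_gap: 0.638
```

```bash
python3 -c "
from h import *
rel([.514,-.067,.1593],88)
"
```

```text
t 11.25 pos [ 0.5135 -0.0648  0.1588] yaw 21.51 tilt [ 0.0011  0.0013 -1.    ] F [-2.65  4.84  9.64] T [0.944 0.57  0.176] gap 0.638 q [-0.59  0.55  0.88  2.03 -0.58  0.82  1.  ]
tool delta [-0.0004  0.0022 -0.0005] turn -1.1605
```

>>> send_rows(commands=[[1, 0, 0, 0, 0.04], [1, 0, 0, 0, 0.08], [1, 0, 0, 0, 0.12], [1, 0, 0, 0, 0.16], [1, 0, 0, 0, 0.2]])

```text
t: 11.75
eef_pos: [0.5138, -0.0646, 0.1589]
tool_rot: [0.996, 0.088, 0.001, -0.001]
contact_force: [-0.9, 4.7, 8.0]
finger_gap: 0.64
```

>>> send_rows(commands=[[1, 0, 0, 0, 0.04], [1, 0, 0, 0, 0.08], [1, 0, 0, 0, 0.12], [1, 0, 0, 0, 0.16], [1, 0, 0, 0, 0.2]])

```text
t: 12.25
eef_pos: [0.5138, -0.0643, 0.1585]
tool_rot: [1.0, -0.012, 0.001, -0.001]
contact_force: [0.1, 5.1, 3.1]
finger_gap: 0.637
```

```bash
python3 -c "
from h import *
rel([.514,-.067,.1593],88)
"
```

```text
t 12.25 pos [ 0.5138 -0.0643  0.1585] yaw -1.38 tilt [ 0.0011  0.0018 -1.    ] F [0.12 5.1  3.12] T [ 1.216 -0.02   0.16 ] gap 0.637 q [-0.66  0.6   0.99  2.04 -0.67  0.86  0.69]
tool delta [ 0.0003  0.0027 -0.0008] turn -1.56
```

>>> send_rows(commands=[[1, 0, 0, 0.0005, 0.02], [1, 0, 0, 0.001, 0.02], [1, 0, 0, 0.001, 0.02]])

```text
t: 12.55
eef_pos: [0.514, -0.0644, 0.1579]
tool_rot: [1.0, -0.021, 0.001, -0.001]
contact_force: [-0.5, 4.3, 8.4]
finger_gap: 0.639
```

```bash
python3 -c "
from h import *
rel([.514,-.067,.1593],88)
"
```

```text
t 12.55 pos [ 0.514  -0.0644  0.1579] yaw -2.45 tilt [ 0.0017  0.0019 -1.    ] F [-0.45  4.33  8.44] T [1.366 0.388 0.009] gap 0.639 q [-0.66  0.6   0.99  2.04 -0.67  0.87  0.68]
tool delta [ 0.0001  0.0026 -0.0014] turn -1.5787
```

>>> send_rows(commands=[[1, 0, -0.0005, 0, 0.02], [1, 0, -0.001, 0, 0.04], [1, 0, -0.001, 0, 0.06], [1, 0, -0.001, 0, 0.06]])

```text
t: 12.95
eef_pos: [0.5139, -0.064, 0.1574]
tool_rot: [0.999, -0.052, 0.001, -0.0]
contact_force: [3.0, 4.3, 2.0]
finger_gap: 0.635
```

```bash
python3 -c "
from h import *
rel([.514,-.067,.1593],88)
"
```

```text
t 12.95 pos [ 0.5139 -0.064   0.1574] yaw -5.97 tilt [ 1.4e-03  4.0e-04 -1.0e+00] F [3.02 4.34 2.03] T [ 0.991 -0.56  -0.014] gap 0.635 q [-0.67  0.61  1.01  2.04 -0.69  0.87  0.63]
tool delta [ 0.0005  0.003  -0.0019] turn -1.64
```

>>> send_rows(commands=[[1, 0, 0, 0.0007, 0], [1, 0, 0, 0.0014, 0], [1, 0, 0, 0.002, 0], [1, 0, 0, 0.002, 0]])

```text
t: 13.35
eef_pos: [0.5145, -0.0638, 0.1556]
tool_rot: [0.999, -0.052, 0.001, -0.0]
contact_force: [4.6, 5.1, 2.6]
finger_gap: 0.633
```

```bash
python3 -c "
from h import *
rel([.514,-.067,.1593],88)
"
```

```text
t 13.35 pos [ 0.5145 -0.0638  0.1556] yaw -5.91 tilt [ 2.7e-03  6.0e-04 -1.0e+00] F [4.61 5.06 2.65] T [ 1.204 -1.094 -0.135] gap 0.633 q [-0.66  0.61  1.    2.04 -0.69  0.87  0.63]
tool delta [-0.0002  0.0032 -0.0037] turn -1.639
```

>>> send_rows(commands=[[1, 0.0005, -0.0004, 0, 0.015], [1, 0.0008, -0.0008, 0.001, 0.025], [1, 0.0008, -0.0008, 0.002, 0.025], [1, 0.0008, -0.0008, 0.003, 0.025], [1, 0.0008, -0.0008, 0.004, 0.025]])

```text
t: 13.85
eef_pos: [0.5144, -0.0637, 0.1512]
tool_rot: [0.998, -0.064, 0.0, -0.0]
contact_force: [2.8, 4.0, 2.4]
finger_gap: 0.637
```

```bash
python3 -c "
from h import *
rel([.514,-.067,.1478],88)
"
```

```text
t 13.85 pos [ 0.5144 -0.0637  0.1512] yaw -7.37 tilt [ 8.e-04  0.e+00 -1.e+00] F [2.8  3.98 2.41] T [ 0.878 -0.712 -0.063] gap 0.637 q [-0.66  0.62  1.    2.04 -0.7   0.86  0.62]
tool delta [0.0001 0.0033 0.0034] turn -1.6646
```

>>> send_rows(commands=[[1, 0.0002, -0.0006, 0.001, 0.01], [1, 0.0003, -0.0008, 0.002, 0.02], [1, 0.0003, -0.0008, 0.003, 0.02], [1, 0.0003, -0.0008, 0.0035, 0.02], [1, 0.0003, -0.0008, 0.0035, 0.02]])

```text
t: 14.35
eef_pos: [0.514, -0.0633, 0.1477]
tool_rot: [0.997, -0.075, -0.0, 0.0]
contact_force: [-0.3, 1.5, 2.3]
finger_gap: 0.637
```

```bash
python3 -c "
from h import *
rel([.514,-.067,.1478],88)
"
```

```text
t 14.35 pos [ 0.514  -0.0633  0.1477] yaw -8.55 tilt [-4.e-04 -2.e-04 -1.e+00] F [-0.35  1.5   2.28] T [ 0.103 -0.118 -0.   ] gap 0.637 q [-0.66  0.63  1.    2.05 -0.71  0.86  0.6 ]
tool delta [ 0.0005  0.0037 -0.0001] turn -1.6852
```

Lateral force and moment have both gone nearly to zero, so the cell is keyed and free. Next I press against the seal.

>>> send_rows(commands=[[1, 0, -0.0003, 0.001, 0], [1, 0, -0.0003, 0.002, 0], [1, 0, -0.0003, 0.003, 0], [1, 0, -0.0003, 0.004, 0], [1, 0, -0.0003, 0.004, 0]])

```text
t: 14.85
eef_pos: [0.5141, -0.0632, 0.1437]
tool_rot: [0.997, -0.075, -0.0, 0.0]
contact_force: [-0.8, -1.0, 4.9]
finger_gap: 0.641
```

```bash
python3 -c "
from h import *
rel([.514,-.067,.1423],88)
"
```

```text
t 14.85 pos [ 0.5141 -0.0632  0.1437] yaw -8.57 tilt [-2.e-04 -4.e-04 -1.e+00] F [-0.82 -1.04  4.86] T [-0.324  0.306  0.006] gap 0.641 q [-0.66  0.63  1.    2.05 -0.72  0.85  0.61]
tool delta [0.0005 0.0037 0.0014] turn -1.6855
```

>>> send_rows(commands=[[1, 0, 0.0001, 0.0005, 0], [1, 0, 0.0001, 0.001, 0], [1, 0, 0.0001, 0.001, 0]])

```text
t: 15.15
eef_pos: [0.5141, -0.0633, 0.1428]
tool_rot: [0.997, -0.075, -0.0, 0.0]
contact_force: [-1.9, 0.8, 6.8]
finger_gap: 0.639
```

>>> send_rows(commands=[[1, 0, 0, 0.0005, 0], [1, 0, 0, 0.0008, 0], [1, 0, 0, 0.0008, 0]])

```text
t: 15.45
eef_pos: [0.5141, -0.0632, 0.1423]
tool_rot: [0.997, -0.075, -0.0, -0.0]
contact_force: [-2.7, 1.3, 10.0]
finger_gap: 0.641
```

```bash
python3 -c "
from h import *
rel([.514,-.067,.1423],88)
"
```

```text
t 15.45 pos [ 0.5141 -0.0632  0.1423] yaw -8.57 tilt [-1.e-04  1.e-04 -1.e+00] F [-2.72  1.31 10.05] T [-0.089  0.628 -0.07 ] gap 0.641 q [-0.66  0.64  0.99  2.05 -0.72  0.85  0.61]
tool delta [ 0.0005  0.0037 -0.    ] turn -1.6855
```

>>> send_rows(commands=[[1, 0, 0, 0.0003, 0], [1, 0, 0, 0.0006, 0], [1, 0, 0, 0.0006, 0]])

```text
t: 15.75
eef_pos: [0.5141, -0.0633, 0.1422]
tool_rot: [0.997, -0.075, 0.0, -0.0]
contact_force: [-6.3, 1.4, 19.8]
finger_gap: 0.642
```

```bash
python3 -c "
from h import *
from rig import bot
rel([.514,-.067,.1423],88)
p=bot.snapshot('scene');cv2.imwrite('pics/s5.png',cv2.resize(p['image'][170:310,200:350,::-1],None,fx=4,fy=4,interpolation=2))
p=bot.snapshot('wrist');cv2.imwrite('pics/w7.png',p['image'][:,:,::-1])
rel([.514,-.067,.1423],88)
"
```

```text
t 15.75 pos [ 0.5141 -0.0633  0.1422] yaw -8.58 tilt [ 2.e-04  8.e-04 -1.e+00] F [-6.3   1.39 19.78] T [ 0.108  1.29  -0.066] gap 0.642 q [-0.65  0.64  0.99  2.05 -0.72  0.85  0.61]
tool delta [ 0.0005  0.0037 -0.0001] turn -1.6856
t 15.85 pos [ 0.5141 -0.0633  0.1422] yaw -8.58 tilt [ 1.e-04  8.e-04 -1.e+00] F [-6.03  1.12 19.36] T [ 0.125  1.302 -0.031] gap 0.638 q [-0.65  0.64  0.99  2.05 -0.72  0.85  0.61]
tool delta [ 0.0005  0.0037 -0.0001] turn -1.6856
```

View pics/s5.png

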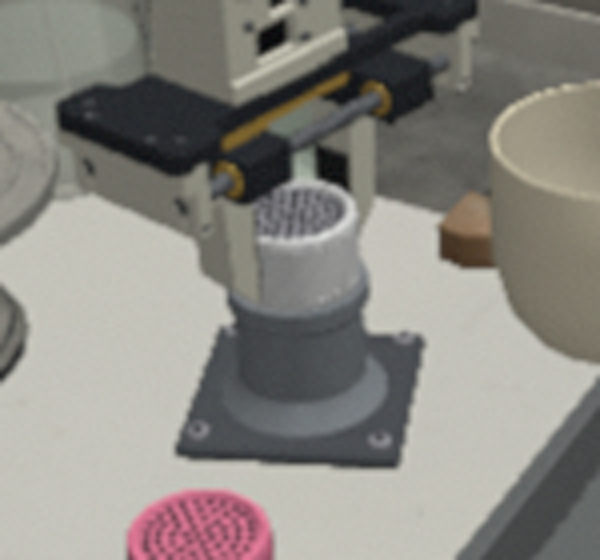

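View pics/w7.png

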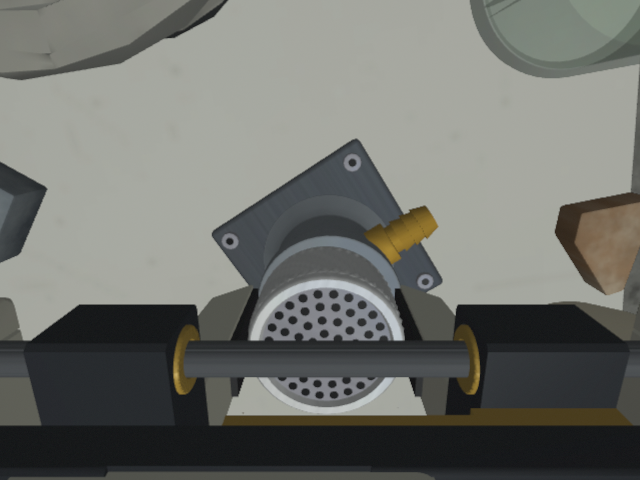

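>>> send_rows(commands=[[1, -0.0003, 0, -0.0002, 0], [1, -0.0003, 0, -0.0002, 0], [1, -0.0003, 0, -0.0002, 0], [1, -0.0003, 0, -0.0002, 0], [1, -0.0003, 0, -0.0002, 0]])

```text
t: 16.35
eef_pos: [0.514, -0.0632, 0.1422]
tool_rot: [0.997, -0.075, 0.0, -0.0]
contact_force: [-3.5, 1.0, 15.1]
finger_gap: 0.639
```

```bash
python3 -c "
from h import *
from rig import bot
rel([.514,-.067,.1423],88)
p=bot.snapshot('top');cv2.imwrite('pics/t5.png',p['image'][:,:,::-1])
"
```

```text
t 16.35 pos [ 0.514  -0.0632  0.1422] yaw -8.57 tilt [ 6.e-04  3.e-04 -1.e+00] F [-3.52  0.96 15.06] T [ 0.002  0.822 -0.003] gap 0.639 q [-0.66  0.64  0.99  2.05 -0.72  0.85  0.61]
tool delta [ 0.0005  0.0037 -0.0001] turn -1.6855
```

View pics/t5.png

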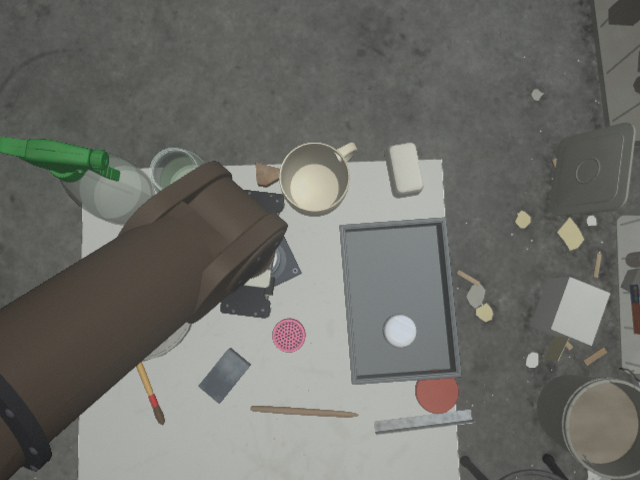

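The cell is home. Pushing further raised the force from 10 to 20 N with no further travel, and it now holds steady at about 15 N. The cap at (400,331), the pink look-alike at (289,335) and the bystanders I can see are where they were.

```bash
python3 -c "
from rig import bot
print(bot.hand_in())
s=bot.sense();print(s['t'],s['eef_pos'],s['contact_force'],s['finger_gap'])"
```

```text
the job is handed in; nothing more can be done
None
the job is handed in; nothing more can be done
```

I lifted the silver perforated cell out of the bin and set it on the neck. I then turned it about 97° under light pressure until the keyways dropped over the pins. It is pushed home, and the job was handed in at about 16.4 s with the cell still gripped and held down.

**Last checks**
- **Travel:** the tool came down 16.6 mm from resting on the pins, against 17 mm nominal. The pin reading was taken under about 10 N of load.
- **Seated on the shoulder:** at the bottom the force rose from 10 to 20 N with only 0.1 mm more travel, so it is against a hard stop. I then eased it to a steady 15 N or so, above the roughly 9 N spring. The pictures show the underside on the shoulder.
- **Grip and surroundings:** the opening stayed at 0.64, which matches the 59 mm collar. The cap and pink look-alike, and the bystanders the arm doesn't hide, look unmoved.

**What disagreed:** a side force of up to about 7 N showed during the search and at first entry. I eased it by shifting the tool sideways in small steps. The neck turned out about 3 mm further along y than the cameras gave.

**Not checked:** seal travel and final keyway angle could not be seen directly. I inferred them from force and height, and no reading was available after hand-in.

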